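Snap the soap box shut

ROBOT

A 6-joint arm with a two-finger parallel gripper is mounted at the origin on the work surface. World frame = base frame: x ahead of the robot, y to its left, z up, the work surface at z = 0. Lengths are in m, angles in rad, forces in N, time in s.
With the tool pointing down it reaches from about 0.325 to 0.9 m from the base axis. Payload 6.1 kg.
Tool frame: the origin (TCP) lies between the finger pads; the fingertips stand 11 mm ahead of it and the grasp point (between the pads) lies 8 mm behind it (manip.tip_extent is the distance from the TCP to the fingertips, in m); z points along the fingers, y is the direction in which the jaws open and shut (so a half turn about z gives the same grasp; the last joint's range is limited). The gripper opens to 85 mm and grips with 20 to 120 N. Pads are 22 mm wide; open, the fingers measure 114 mm over their backs; the gripper's body (76 mm by 85 mm) begins 54 mm behind the grasp point. The pads swing forward as they close: fully open they stand 13 mm farther back than shut.
Start: joints at [1.162, 0.22, 1.526, -0, 1.395, -0.126], TCP at [0.174, 0.6, 0.242] pointing down, gripper open.
Joint ranges: [-2.98, 2.98], [-0.91, 2.08], [0.09, 2.57], [-1.24, 4.39], [0.2, 2.65], [-2.68, 2.68]. Speed limits (rad/s): [2.57, 2.57, 3.01, 3.14, 3.14, 3.14].

INTERFACE

Orientations are given as a unit quaternion [x, y, z, w].
In Python, from bench import manip gives the robot as it stands. The module is installed in compiled form; this text tells all that it offers.
- The arm moves only by the tool drive_tool, never from a script. Its argument "moves" is a list of rows, each a list of 7 numbers: the shift along the world's x, y, z normalised to -1 to 1, where 1 is 10 cm, then the turn, a rotation vector about the world's x, y, z normalised to -1 to 1, where 1 is pi rad, then the opening, from -1 (shut) to 1 (fully open), so that 0 is half open. In form: [[dx, dy, dz, ax, ay, az, fingers], ...]. A call has 1 to 12 rows; each row shifts and turns the commanded pose from where the row before left it; what a row does not reach is not made up. A row lasts 1/8 s, in which the tool goes at most 62.5 mm and 10.7 degrees, less where a joint would pass 70% of its speed; a pose out of reach is approached as far as the arm can. A call with a number of a shift or a turn outside -1 to 1 is refused whole. A call with a gripper value outside its range is refused whole. The fingers move at their own pace and stop on an object; "grip_force" is the grip in N (left out, the last holds). Time passes only in rows, so rows that do not move let the fingers close. It gives the time, the measured TCP pose, the force and the opening at its end, in the units of the state.
- manip.get_state(): the state, without advancing time (a new reading comes with each control period).
- manip.capture(name): name is "scene" or "top" or "wrist"; returns the picture (420x560x3 uint8, blue, green, red); there is no depth.
- manip.get_calibration(name): a dict with "intrinsics" (3x3 intrinsics, pixels), "world_to_cam" (4x4, takes a point from world to camera coordinates). Camera axes: x right, y down, z forward; pixel columns grow to the right and rows downward; lengths in m; the calibration is good to about 2 mm. A picture is of the moment at which its call begins: read the wrist's pose just before it. get_calibration takes no time and is no camera call; for the wrist camera it gives the pose at the moment of the call.
- manip.hand_in(): hands the job in, once; it reports no verdict.
The state is a dict: "time": time; "q": joint angles; "qvel": joint speeds; "tau": joint torques, N m; "tcp_pos": TCP position; "ee_rot": TCP orientation; "wrist_force": force on the tool from outside, world axes, zero at the start; "ft_torque": the same for the moment, N m; "grip_width": opening from 0.0 (shut) to 1.0 (fully open).
Only numpy, scipy, OpenCV 4.12 (cv2) and the standard library are available. Lean on these libraries where they do the work, as an engineer would, in place of code of your own. Each camera call takes 0.05 s, during which the arm holds its last target.

TASK

The soap box beside the pink tub has been left with its hinged lid propped half open. Shut it with your fingertips: push the lid down onto the box and press round its rim, on the left side, the front and the right side, until all three rim sections are snapped fully home. Do not pick the box up, tip it or shove it along, and leave the two katoris and the steel pot lid where they are.

Things in the scene. Friction and masses are not known exactly. Their poses are not given: they have to be found in the camera images.
- soap_box: loose pale blue-grey plastic soap box standing on the tiles with a bar of soap in it, 0.45 to 0.7 kg altogether; base 110 (x) by 140 (y) by 40 high. Origin: centre of its underside. Its own x axis points from its open front to the hinged back, y to its left, z up. Yaw at the start within 0.4 rad.
- lid_hinge (a point): middle of the hinge line, fixed to the base at its back edge: 55 mm behind the box's centre and 41 mm above its underside; the hinge runs along the box's y axis
- lid (a joint): angle of the lid in rad: 0 = down on the box, grows as it opens upward (starts 0.55 to 0.95). A stiff hinge: the lid stays where it is left; it moves down under about 2 to 4 N of push near its middle. The lid is a plate 113 mm long (from the hinge to the front) and 146 mm wide, with a flat middle panel (from 1 to 93 mm from the hinge, 106 mm wide) whose top is 46 mm above the box's underside when the lid is down, and three separate rim sections.
- lid_mid (a point): point on top of the lid's flat middle panel, 55 mm from the hinge line, half way across; moves with the lid
- clip_left (a joint): travel in m of the rim section along the lid's left (box +y) side, a straight strip 84 mm long and 18 mm wide with a small skirt outside: 0 = standing up unsnapped, 0.008 = snapped fully home against a hard stop (starts 0 to 0.002). A tight snap fit: pushed square to the lid it gives way under about 7 N (a little more if pushed fast), it stays wherever it is left, and the push rises sharply once it is home. It can be pressed anywhere along its length.
- clip_front (a joint): the same for the strip along the lid's front edge (box -x side), 146 mm long and 18 mm wide
- clip_right (a joint): the same for the strip along the lid's right (box -y) side, 84 mm long and 18 mm wide
- clip_left_top (a point): middle of the left strip's top face; moves with it. Lid down, it lies 5 mm in front of the box's centre and 64 mm to the left; 56 mm above the box's underside at travel 0 and 48 mm snapped, when the strips stand 2 mm above the middle panel. z is square to the lid.
- clip_front_top (a point): middle of the front strip's top face; moves with it. Lid down, it lies 49 mm in front of the box's centre; heights as the left one
- clip_right_top (a point): middle of the right strip's top face; moves with it. Lid down, it lies 5 mm in front of the box's centre and 64 mm to the right; heights as the left one
- katori_a: loose small steel bowl, 90 mm across its rim and 40 mm high, on the tiles to the right of the box; origin: centre of its underside
- katori_b: the same, on the tiles behind the box
- tub: fixed round pink plastic tub, 244 mm across the rim and 110 mm high, on the tiles to the left; origin: centre of its underside
- pot_lid: loose round steel rice pot lid with a black knob, 260 mm across and 39 mm high, lying on the rim of the tub; origin: centre of its underside
Things that resemble listed ones, but are neither listed nor needed, are in the scene too. There is more than one size of the soap_box; the job needs the largest.

How it is judged:
By the outcome, as a careful person would: the job done as asked, in the order asked, and still so for the second after the job is handed in, with the robot touching nothing.
It also fails if it takes over 45 s, if anything falls off the work surface, if the arm or the gripper's body presses on something with over 40 N, if the wrist force passes 120 N, or if a joint passes its speed limit or range.

## Working session

There is one attempt and no reset: what is moved stays moved. The work goes in short steps, Python scripts to look and compute and a tool call to move; the robot and the scene stay as the last step left them, time stands still between calls to the robot, and variables do not carry over. Pictures are saved under pics/ and viewed, and the job is handed in when it is done.

Besides the shell and the picture viewer there is one more tool, called after "Request:" as name([rows], argument=value, ...), one row to a line, values as JSON. drive_tool: Moves the arm, as the interface text tells. Its arguments: {"type":"object","properties":{"moves":{"type":"array","items":{"type":"array","items":{"type":"number"}}},"grip_force":{"type":"number"}},"required":["moves"]}

```bash
mkdir -p pics
python3 - <<'E'
from bench import manip
import cv2
print(manip.get_state())
for n in("scene","top","wrist"):
    cv2.imwrite(f"pics/{n}0.png",manip.capture(n)); c=manip.get_calibration(n); print(n,c)
E
```

```text
{'time': 0.0, 'q': array([ 1.16187073e+00,  2.21215592e-01,  1.52764027e+00,  3.32501453e-06,
        1.39469384e+00, -1.26107957e-01]), 'qvel': array([ 0.00099613, -0.00067537,  0.00214558, -0.00063829, -0.00024388,
       -0.0023991 ]), 'tau': array([-1.48027717e-03, -4.96896100e+01, -3.89389980e+01, -3.88833814e-04,
        1.11292134e-02,  6.03483250e-05]), 'tcp_pos': array([0.17418335, 0.59961896, 0.24119032]), 'ee_rot': array([ 1.40938236e-01,  9.90017907e-01, -9.43284687e-04, -2.60238505e-04]), 'wrist_force': array([-0.08932014, -0.51429542,  0.11538158]), 'ft_torque': array([-0.00437718, -0.03453039,  0.05109784]), 'grip_width': 1.002431043319807}
scene {'intrinsics': array([[541.91197562,   0.        , 280.89326354],
       [  0.        , 541.91197562, 204.97078455],
       [  0.        ,   0.        ,   1.        ]]), 'world_to_cam': array([[ 0.73666584,  0.67624729, -0.00361154, -0.50384615],
       [ 0.4937685 , -0.54151744, -0.68040542, -0.13623256],
       [-0.46207803,  0.49944817, -0.73282701,  1.62850614],
       [ 0.        ,  0.        ,  0.        ,  1.        ]])
[... 175 characters left out ...]
 'world_to_cam': array([[-0.02592297, -0.99965813,  0.00340811,  0.12601684],
       [-0.98409668,  0.02491982, -0.17587702,  0.58375623],
       [ 0.17573196, -0.00791317, -0.98440625,  0.97402995],
       [ 0.        ,  0.        ,  0.        ,  1.        ]])}
wrist {'intrinsics': array([[312.28216148,   0.        , 278.54455226],
       [  0.        , 312.28216148, 210.9631258 ],
       [  0.        ,   0.        ,   1.        ]]), 'world_to_cam': array([[ 0.2804782 ,  0.95985715, -0.00249797, -0.62395487],
       [ 0.90999118, -0.26507723,  0.31882614, -0.04010387],
       [ 0.30536539, -0.09169691, -0.94780992,  0.38143887],
       [ 0.        ,  0.        ,  0.        ,  1.        ]])}
```

View pics/scene0.png

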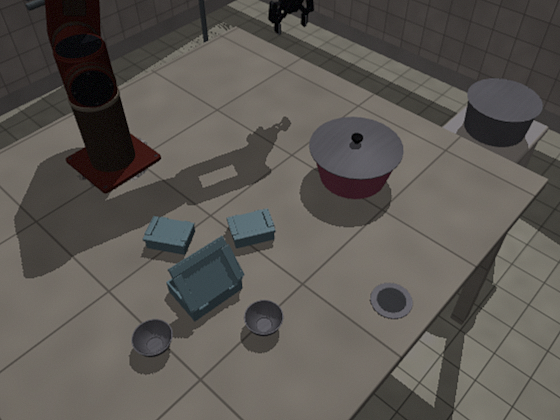

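View pics/top0.png

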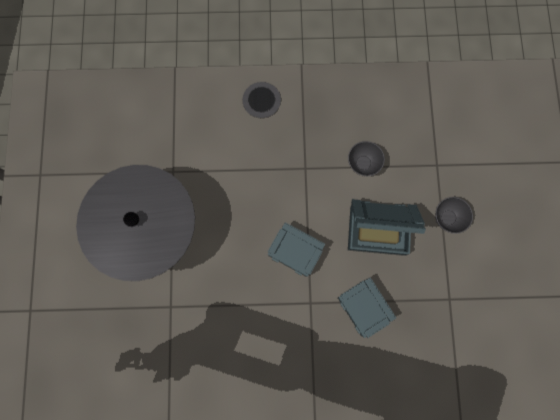

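View pics/wrist0.png

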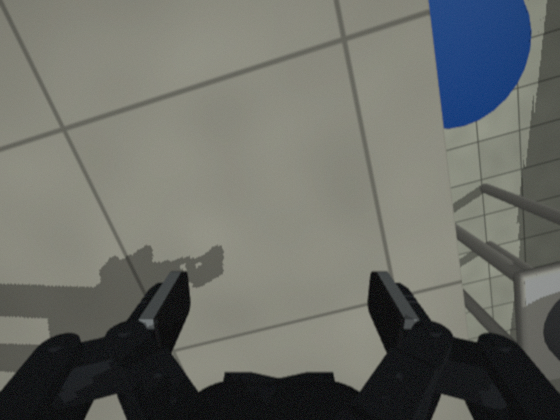

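Run:
```python
import cv2
a=cv2.imread("pics/top0.png")[180:340,250:450]
cv2.imwrite("pics/t0z.png",cv2.convertScaleAbs(cv2.resize(a,None,fx=4,fy=3.75,interpolation=cv2.INTER_CUBIC),alpha=2))
a=cv2.imread("pics/scene0.png")[220:330,140:280]
cv2.imwrite("pics/s0z.png",cv2.convertScaleAbs(cv2.resize(a,None,fx=5,fy=5,interpolation=cv2.INTER_CUBIC),alpha=1.8))
```

```text
(no output)
```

View pics/t0z.png

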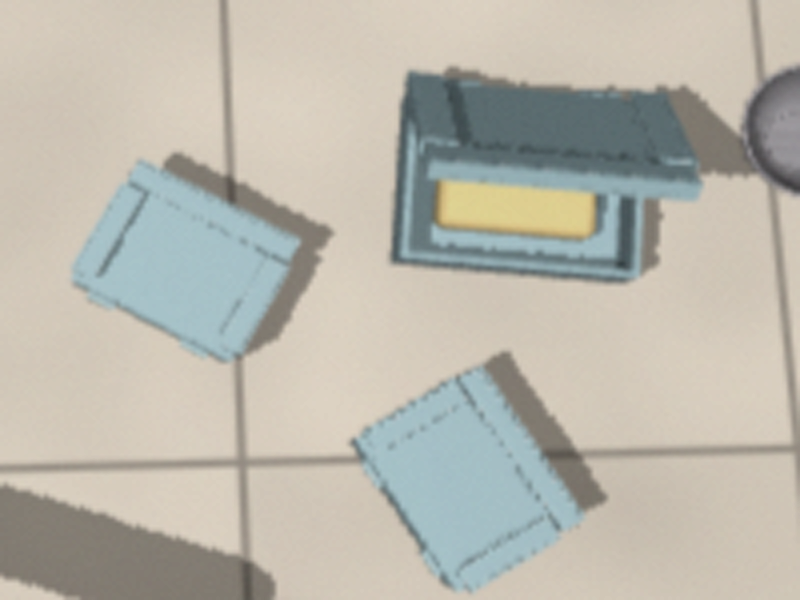

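View pics/s0z.png

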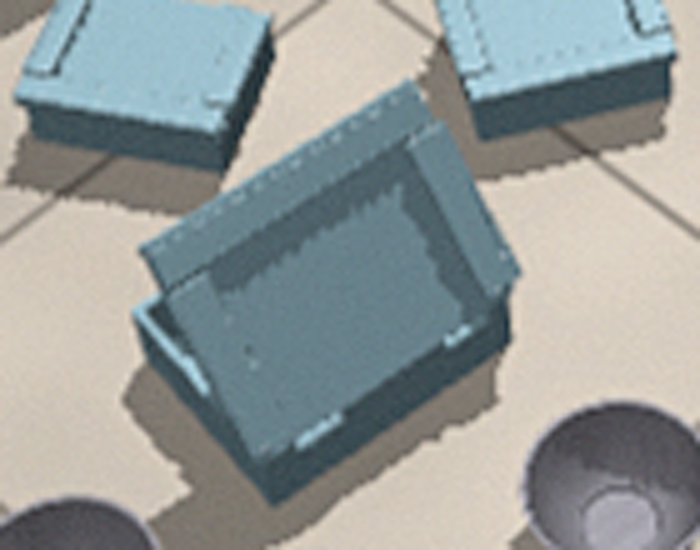

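```bash
cat > h.py <<'E'
import numpy as np,cv2
from scipy.optimize import least_squares
def boxp(p,P):  # P box local -> world
    x,y,yw=p[:3];c,s=np.cos(yw),np.sin(yw);P=np.atleast_2d(P)
    return np.c_[x+c*P[:,0]-s*P[:,1],y+s*P[:,0]+c*P[:,1],P[:,2]]
def lidl(th,P): # P in box frame with lid down -> box frame at th
    P=np.atleast_2d(P);r=.055-P[:,0];z=P[:,2]-.041;c,s=np.cos(th),np.sin(th)
    return np.c_[.055-(r*c-z*s),P[:,1],.041+r*s+z*c]
def proj(c,W):
    K=c["intrinsics"];T=c["world_to_cam"];C=W@T[:3,:3].T+T[:3,3];u=C@K.T
    return u[:,:2]/u[:,2:]
def wire(p):
    L=[]
    B=[(-.055,-.07),(.055,-.07),(.055,.07),(-.055,.07)]
    for z in(0,.04):
        L.append(boxp(p,[(a,b,z) for a,b in B+B[:1]]))
    for a,b in B: L.append(boxp(p,[(a,b,0),(a,b,.04)]))
    for z in(.041,.056):
        Q=[(-.058,-.073,z),(.055,-.073,z),(.055,.073,z),(-.058,.073,z)]
        L.append(boxp(p,lidl(p[3],Q+Q[:1])))
    return L
E
cat > fit.py <<'E'
from h import *
from bench import manip
ct,cs=manip.get_calibration("top"),manip.get_calibration("scene")
T=lambda u,v:(u/4+250,v/3.75+180)
S=lambda u,v:(u/5+140,v/5+220)
base=[(-.055,.07,.04,ct,T(392,262)),(-.055,-.07,.04,ct,T(640,278)),
(.055,-.07,0,cs,S(275,503)),(.055,.07,0,cs,S(505,345))]
lid=[(-.058,-.073,.056,cs,S(143,250)),(-.058,.073,.056,cs,S(410,83)),(-.058,-.073,.05,ct,T(700,197))]
def f(p):
    r=[]
    for a in base: r+=list(proj(a[3],boxp(p,a[:3]))[0]-a[4])
    for a in lid: r+=list(proj(a[3],boxp(p,lidl(p[3],a[:3])))[0]-a[4])
    return np.array(r)
s=least_squares(f,[.5,-.1,0,.7],loss="soft_l1");print(s.x,np.round(s.fun.reshape(-1,2),1))
np.save("p.npy",s.x)
for n,c,sl,k in(("top",ct,(180,340,250,450),4),("scene",cs,(220,330,140,280),5)):
    a=cv2.imread(f"pics/{n}0.png")[sl[0]:sl[1],sl[2]:sl[3]]
    a=cv2.convertScaleAbs(cv2.resize(a,None,fx=k,fy=k),alpha=1.8)
    for i,w in enumerate(wire(s.x)):
        q=(proj(c,w)-[sl[2],sl[0]])*k
        cv2.polylines(a,[q.astype(np.int32)],False,(0,0,255) if i<6 else (0,200,0),1)
    cv2.imwrite(f"pics/f_{n}.png",a[:600])
E
python3 fit.py
```

```text
[ 0.54924368 -0.12696673 -0.11484387  0.83558029] [[ 1.5 -1.2]
 [-0.7 -0.1]
 [-1.6  0.3]
 [ 0.2 -1.4]
 [-0.7 -0.2]
 [-0.4 -0.6]
 [-1.1 -1. ]]
```

View pics/f_top.png

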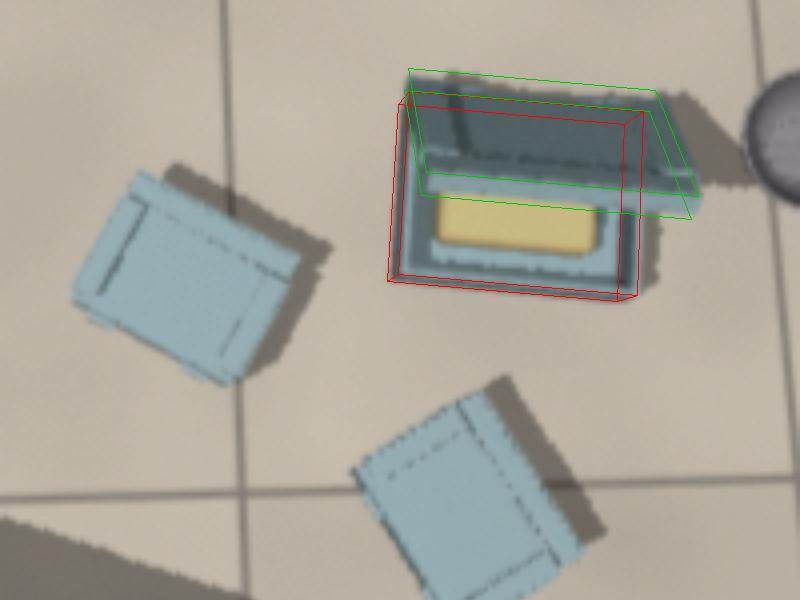

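View pics/f_scene.png

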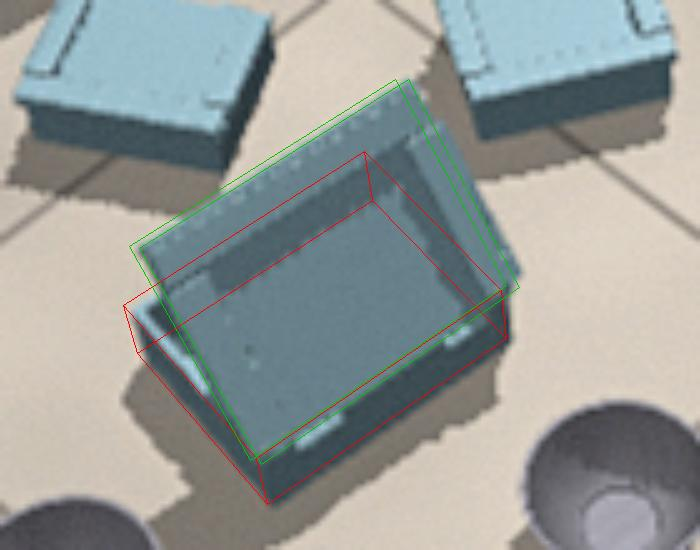

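Request:
drive_tool([
  [0.23,-0.45,0,0,0,0.0045,-1],
  [0.23,-0.45,0,0,0,0.0045,-1],
  [0.23,-0.45,0,0,0,0.0045,-1],
  [0.23,-0.45,0,0,0,0.0045,-1],
  [0.23,-0.45,0,0,0,0.0045,-1],
  [0.23,-0.45,0,0,0,0.0045,-1],
  [0.23,-0.45,0,0,0,0.0045,-1],
  [0.23,-0.45,0,0,0,0.0045,-1],
  [0.23,-0.45,0,0,0,0.0045,-1],
  [0.23,-0.45,0,0,0,0.0045,-1],
  [0.23,-0.45,0,0,0,0.0045,-1],
  [0.23,-0.45,0,0,0,0.0045,-1],
])

```text
time: 1.65
tcp_pos: [0.4508, 0.0586, 0.2423]
ee_rot: [0.056, 0.998, 0.0, 0.0]
wrist_force: [1.0, 0.9, -0.1]
grip_width: 0.0
```

Request:
drive_tool([
  [0.23,-0.45,0,0,0,0,-1],
  [0.23,-0.45,0,0,0,0,-1],
  [0.23,-0.45,0,0,0,0,-1],
  [0.23,-0.45,0,0,0,0,-1],
  [0,0,0,0,0,0,-1],
])

```text
time: 2.28
tcp_pos: [0.5429, -0.1228, 0.2415]
ee_rot: [0.058, 0.998, -0.0, -0.0]
wrist_force: [-1.2, 1.1, -0.5]
grip_width: 0.002
```

Run:
```python
from h import *
from bench import manip
s=manip.get_state();print(s,manip.tip_extent)
from scipy.spatial.transform import Rotation as R
print(R.from_quat(s["ee_rot"]).as_matrix())
c=manip.get_calibration("wrist");a=manip.capture("wrist")
cv2.imwrite("pics/w1raw.png",a);T=c["world_to_cam"];print("cam",-T[:3,:3].T@T[:3,3]);np.save("cw1.npy",T)
a=cv2.convertScaleAbs(a,alpha=1.8)
p=np.load("p.npy")
for i,w in enumerate(wire(p)):
    cv2.polylines(a,[proj(c,w).astype(np.int32)],False,(0,0,255) if i<6 else (0,200,0),1)
cv2.imwrite("pics/w1.png",a)
```

```text
{'time': 2.275, 'q': array([-3.63666483e-01,  5.86846747e-02,  1.70715769e+00, -6.40066565e-04,
        1.37641150e+00, -1.81741537e+00]), 'qvel': array([ 0.04844472, -0.0409995 ,  0.04684106,  0.02431418,  0.02430481,
        0.02554905]), 'tau': array([ -1.44291747, -41.01360083, -39.79657173,  -0.30056267,
        -0.2986048 ,  -0.28971448]), 'tcp_pos': array([ 0.54293095, -0.12275332,  0.24153449]), 'ee_rot': array([ 5.84284946e-02,  9.98291492e-01, -2.00157635e-04, -4.09661600e-04]), 'wrist_force': array([-1.19706728,  1.08693621, -0.500009  ]), 'ft_torque': array([ 0.02210045, -0.03657455,  0.00271301]), 'grip_width': 0.002326849329637289} 0.011
[[-9.93171886e-01  1.16657174e-01 -8.41313198e-04]
 [ 1.16657502e-01  9.93172142e-01 -3.51759507e-04]
 [ 7.94533561e-04 -4.47503150e-04 -9.99999584e-01]]
cam [ 0.46106493 -0.11269785  0.37291579]
```

View pics/w1.png

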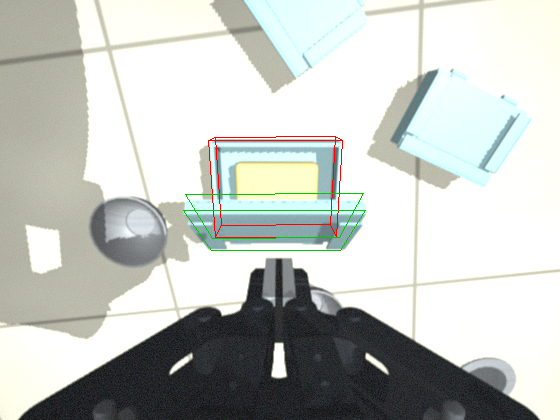

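Run:
```python
import cv2
a=cv2.imread("pics/w1raw.png")[125:260,170:380]
cv2.imwrite("pics/w1z.png",cv2.convertScaleAbs(cv2.resize(a,None,fx=3.8,fy=4,interpolation=cv2.INTER_CUBIC),alpha=1.0))
a=cv2.imread("pics/w1.png")[125:260,170:380]
cv2.imwrite("pics/w1y.png",cv2.resize(a,None,fx=3.8,fy=4,interpolation=cv2.INTER_CUBIC))
```

```text
(no output)
```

View pics/w1z.png

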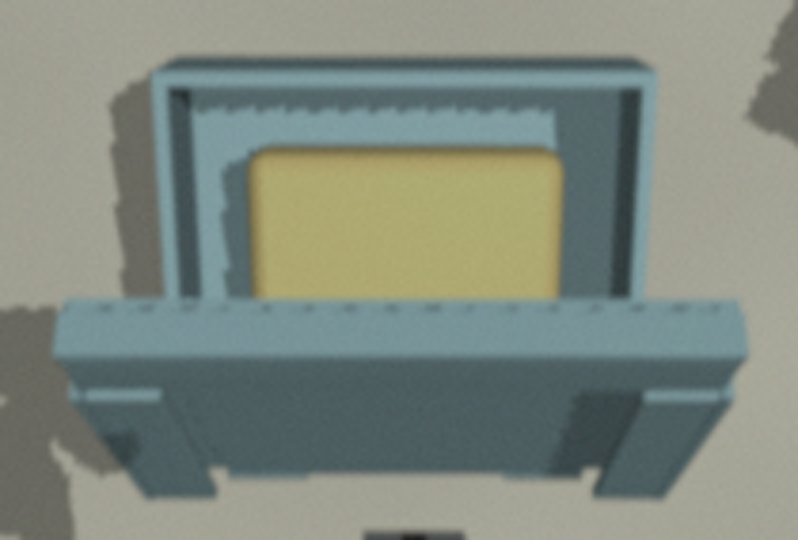

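View pics/w1y.png

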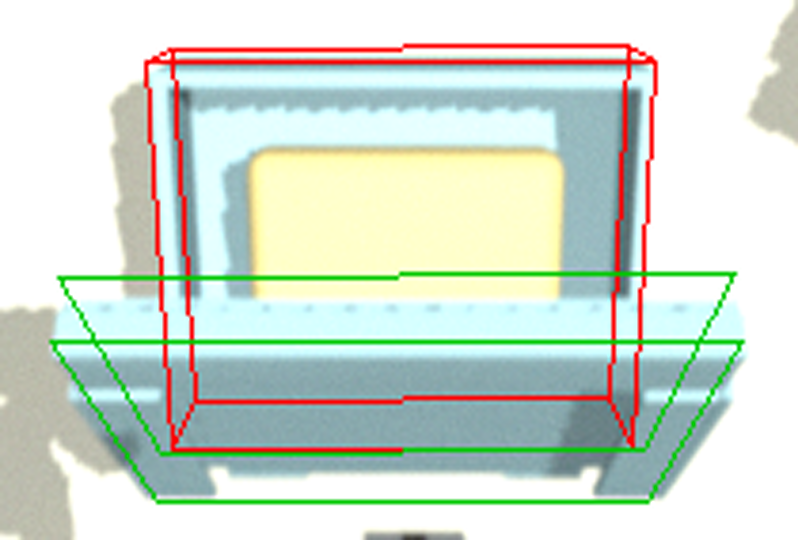

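```bash
sed -e 's/^def f/cw=dict(intrinsics=manip.get_calibration("wrist")["intrinsics"],world_to_cam=np.load("cw1.npy"))\nW=lambda u,v:(u\/3.8+170,v\/4+125)\nbase+=[(-.055,-.07,.04,cw,W(153,70)),(-.055,.07,.04,cw,W(656,71))]\nlid+=[(-.058,-.073,.056,cw,W(53,357)),(-.058,.073,.056,cw,W(748,357)),(.053,-.073,.053,cw,W(147,498)),(.053,.073,.053,cw,W(665,499))]\ndef f/' fit.py > fit2.py; python3 fit2.py
python3 - <<'E'
from h import *
p=np.load("p.npy")
# tip-centre path following lid point r on panel
for r in (.085,):
  for th in [p[3]+.1,p[3],.7,.55,.4,.25,.1,0]:
    q=lidl(th,[(.055-r,0,.046)])[0]
    q[0]+=.011 if th>.02 else 0.011
    w=boxp(p,q)[0]; print(round(th,2),"TCP",np.round(w+[0,0,.011],4))
for n,q in dict(l=(-.005,.064,.056),f=(-.049,0,.056),r=(-.005,-.064,.056)).items(): print(n,np.round(boxp(p,q)[0]+[0,0,.011],4))
E
```

```text
[ 0.55112789 -0.12654893 -0.11966847  0.84552026] [[ 1.2 -2.1]
 [-1.1 -0.8]
 [-1.1  0.6]
 [ 0.9 -0.9]
 [-0.9 -0.1]
 [ 0.3 -0.1]
 [ 0.1  0.1]
 [ 0.6 -0.2]
 [-1.3 -2.2]
 [ 0.5 -0.3]
 [-0.9  0. ]
 [ 3.2 -0.6]
 [-4.5 -0.7]]
0.95 TCP [ 0.5713 -0.129   0.1238]
0.85 TCP [ 0.5644 -0.1281  0.1189]
0.7 TCP [ 0.5553 -0.1271  0.1106]
0.55 TCP [ 0.5473 -0.1261  0.1007]
0.4 TCP [ 0.5409 -0.1253  0.0897]
0.25 TCP [ 0.5361 -0.1247  0.0779]
0.1 TCP [ 0.5332 -0.1244  0.0655]
0 TCP [ 0.5323 -0.1243  0.057 ]
l [ 0.5538 -0.0624  0.067 ]
f [ 0.5025 -0.1207  0.067 ]
r [ 0.5385 -0.1895  0.067 ]
```

Run:
```python
from h import *
p=np.load("p.npy")
for th in [.85,.75,.65,.55,.45,.35,.25,.15,.05,0]:
    q=lidl(th,[(.055-.07,0,.046)])[0]
    q[0]+=.011
    w=boxp(p,q)[0]; print(round(th,2),"TCP",np.round(w+[0,0,.011],4))
```

```text
0.85 TCP [ 0.5745 -0.1294  0.1079]
0.75 TCP [ 0.5692 -0.1287  0.1034]
0.65 TCP [ 0.5643 -0.1281  0.0983]
0.55 TCP [ 0.56   -0.1276  0.0929]
0.45 TCP [ 0.5562 -0.1272  0.0869]
0.35 TCP [ 0.5531 -0.1268  0.0807]
0.25 TCP [ 0.5505 -0.1265  0.0742]
0.15 TCP [ 0.5487 -0.1263  0.0674]
0.05 TCP [ 0.5475 -0.1261  0.0605]
0 TCP [ 0.5472 -0.1261  0.057 ]
```

Request:
drive_tool([
  [0.16,-0.02,-0.3,0,0,0,-1],
  [0.16,-0.02,-0.4,0,0,0,-1],
  [0,0,-0.3,0,0,0,-1],
  [0,0,-0.1,0,0,0,-1],
  [0,0,0,0,0,0,-1],
])

```text
time: 2.95
tcp_pos: [0.5739, -0.1229, 0.1323]
ee_rot: [0.056, 0.998, 0.0, -0.0]
wrist_force: [0.8, -1.0, 1.1]
grip_width: 0.0
```

Request:
drive_tool([
  [0.01,-0.05,-0.14,0,0,0,-1],
  [0,0,-0.1,0,0,0,-1],
  [0,0,0,0,0,0,-1],
])

```text
time: 3.32
tcp_pos: [0.5749, -0.1288, 0.1074]
ee_rot: [0.057, 0.998, 0.0, -0.001]
wrist_force: [-0.6, 1.1, 0.7]
grip_width: 0.005
```

Request:
drive_tool([
  [-0.05,0,-0.045,0,0,0,-1],
  [0,0,0,0,0,0,-1],
])

```text
time: 3.58
tcp_pos: [0.5701, -0.1288, 0.1038]
ee_rot: [0.057, 0.998, -0.0, -0.0]
wrist_force: [0.1, -1.1, -0.1]
grip_width: 0.002
```

Request:
drive_tool([
  [-0.025,0,-0.025,0,0,0,-1],
  [-0.025,0,-0.025,0,0,0,-1],
  [-0.022,0,-0.027,0,0,0,-1],
  [-0.022,0,-0.027,0,0,0,-1],
])

```text
time: 4.08
tcp_pos: [0.5609, -0.1287, 0.0932]
ee_rot: [0.057, 0.998, 0.0, 0.0]
wrist_force: [0.2, 0.7, 2.6]
grip_width: -0.004
```

```bash
cat > look.py <<'E'
import sys
from h import *
from bench import manip
n,k=sys.argv[1],sys.argv[2];sl=[int(v) for v in sys.argv[3].split(",")];z=float(sys.argv[4])
p=np.load("p.npy")
if len(sys.argv)>5: p[3]=float(sys.argv[5])
print(manip.get_state()["wrist_force"],manip.get_state()["tcp_pos"])
c=manip.get_calibration(n);a=manip.capture(n);cv2.imwrite(f"pics/{n}{k}raw.png",a)
a=cv2.convertScaleAbs(cv2.resize(a[sl[0]:sl[1],sl[2]:sl[3]],None,fx=z,fy=z,interpolation=cv2.INTER_CUBIC),alpha=1.8)
b=a.copy()
for i,w in enumerate(wire(p)):
    cv2.polylines(a,[((proj(c,w)-[sl[2],sl[0]])*z).astype(np.int32)],False,(0,0,255) if i<6 else (0,200,0),1)
cv2.imwrite(f"pics/{n}{k}.png",a)
E
python3 look.py scene 2 200,330,130,280 4.5
```

```text
[0.18832904 0.68065936 2.5614237 ] [ 0.56087171 -0.12873368  0.09322554]
```

View pics/scene2.png

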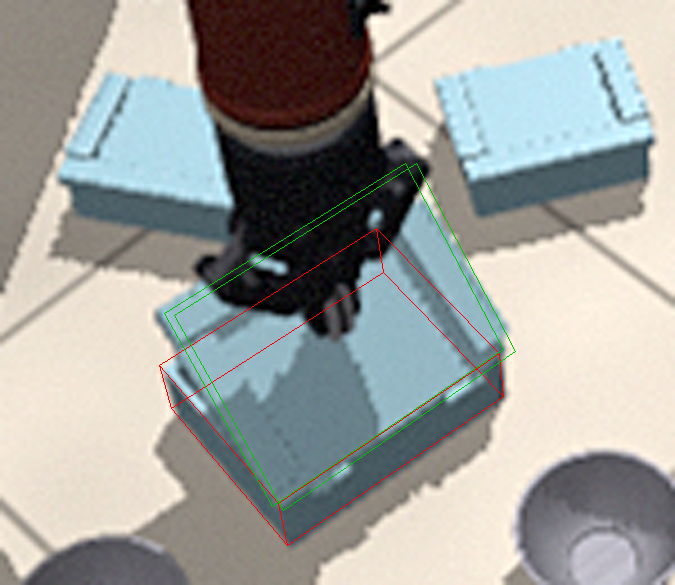

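Request:
drive_tool([
  [-0.02,0,-0.03,0,0,0,-1],
  [-0.02,0,-0.03,0,0,0,-1],
  [-0.016,0,-0.031,0,0,0,-1],
  [-0.016,0,-0.031,0,0,0,-1],
  [-0.013,0,-0.033,0,0,0,-1],
  [-0.012,0,-0.033,0,0,0,-1],
])

```text
time: 4.88
tcp_pos: [0.5511, -0.1288, 0.0743]
ee_rot: [0.057, 0.998, 0.0, -0.0]
wrist_force: [-0.5, 0.7, 1.0]
grip_width: -0.0
```

Request:
drive_tool([
  [-0.009,0,-0.034,0,0,0,-1],
  [-0.009,0,-0.034,0,0,0,-1],
  [-0.006,0,-0.034,0,0,0,-1],
  [-0.003,0,-0.034,0,0,0,-1],
  [0,0,-0.02,0,0,0,-1],
])

```text
time: 5.5
tcp_pos: [0.5483, -0.1289, 0.0586]
ee_rot: [0.057, 0.998, -0.0, -0.0]
wrist_force: [-1.2, -0.3, 2.2]
grip_width: -0.0
```

Request:
drive_tool([
  [0,0,-0.02,0,0,0,-1],
  [0,0,0,0,0,0,-1],
])

```text
time: 5.75
tcp_pos: [0.5487, -0.129, 0.0571]
ee_rot: [0.057, 0.998, -0.0, 0.0]
wrist_force: [-1.3, 0.1, 2.4]
grip_width: 0.003
```

Request:
drive_tool([
  [0,0,-0.01,0,0,0,-1],
  [0,0,0,0,0,0,-1],
])

```text
time: 6.0
tcp_pos: [0.5488, -0.129, 0.0569]
ee_rot: [0.056, 0.998, -0.0, 0.0]
wrist_force: [-4.5, 1.1, 9.4]
grip_width: 0.002
```

Request:
drive_tool([
  [0,0,0.3,0,0,0,-1],
  [0.025,0.34,0.05,0,0,0,-1],
  [0.025,0.33,0,0,0,0,-1],
  [0,0,0,0,0,0,-1],
])

```text
time: 6.5
tcp_pos: [0.5537, -0.06, 0.0909]
ee_rot: [0.055, 0.998, 0.0, 0.0]
wrist_force: [-0.2, 0.8, 0.4]
grip_width: -0.005
```

```bash
python3 look.py scene 3 200,330,130,280 4.5 0;python3 look.py top 3 180,280,300,450 5 0
```

```text
[-0.24490609  0.81531568  0.40107657] [ 0.55370133 -0.06000946  0.09090815]
[-0.5152959  -0.63148047  0.10157022] [ 0.5537055  -0.06114048  0.09087287]
```

View pics/scene3.png

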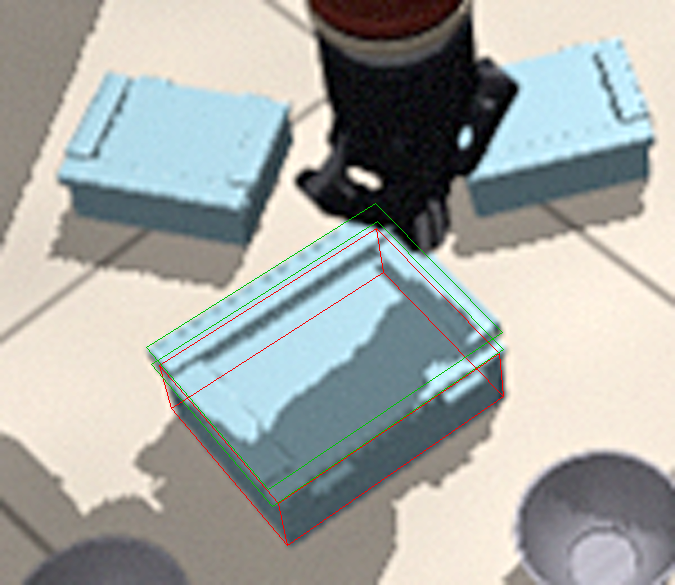

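View pics/top3.png

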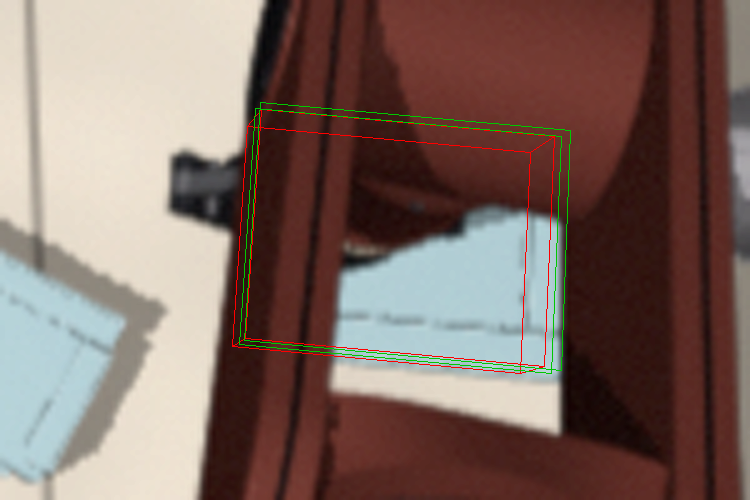

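Request:
drive_tool([
  [0,-0.01,-0.15,0,0,0,-1],
  [0,0,-0.08,0,0,0,-1],
  [0,0,-0.03,0,0,0,-1],
  [0,0,-0.02,0,0,0,-1],
  [0,0,0,0,0,0,-1],
])

```text
time: 7.22
tcp_pos: [0.553, -0.0634, 0.0627]
ee_rot: [0.057, 0.998, -0.0, -0.001]
wrist_force: [-1.5, -0.1, 3.0]
grip_width: 0.001
```

Request:
drive_tool([
  [0,0,-0.02,0,0,0,-1],
  [0,0,-0.02,0,0,0,-1],
  [0,0,0,0,0,0,-1],
])

```text
time: 7.6
tcp_pos: [0.5531, -0.0634, 0.0589]
ee_rot: [0.057, 0.998, -0.0, -0.001]
wrist_force: [-3.6, -1.1, 5.5]
grip_width: 0.001
```

Request:
drive_tool([
  [0,0,-0.01,0,0,0,-1],
  [0,0,0,0,0,0,-1],
])

```text
time: 7.85
tcp_pos: [0.5532, -0.0633, 0.0587]
ee_rot: [0.057, 0.998, -0.0, -0.001]
wrist_force: [-7.3, -0.4, 11.8]
grip_width: 0.0
```

Request:
drive_tool([
  [0,0,-0.01,0,0,0,-1],
  [0,0,0,0,0,0,-1],
])

```text
time: 8.1
tcp_pos: [0.5532, -0.0633, 0.0585]
ee_rot: [0.057, 0.998, -0.0, -0.001]
wrist_force: [-10.0, -0.1, 17.6]
grip_width: 0.001
```

Request:
drive_tool([
  [0,0,0.05,0,0,0,-1],
  [0,0,0.3,0,0,0,-1],
  [-0.26,-0.29,0,0,0,0,-1],
  [-0.25,-0.29,0,0,0,0,-1],
  [0,0,0,0,0,0,-1],
])

```text
time: 8.72
tcp_pos: [0.5013, -0.1222, 0.0915]
ee_rot: [0.058, 0.998, 0.0, -0.0]
wrist_force: [1.3, 0.4, 0.2]
grip_width: -0.0
```

```bash
python3 look.py scene 4 200,330,130,280 4.5 0;python3 look.py wrist 4 0,420,0,560 1.4 0
```

```text
[1.28004318 0.36343097 0.1900342 ] [ 0.50125668 -0.12219896  0.091474  ]
[-0.48937195  1.35553536  0.61995666] [ 0.50218527 -0.12148375  0.09168977]
```

View pics/scene4.png

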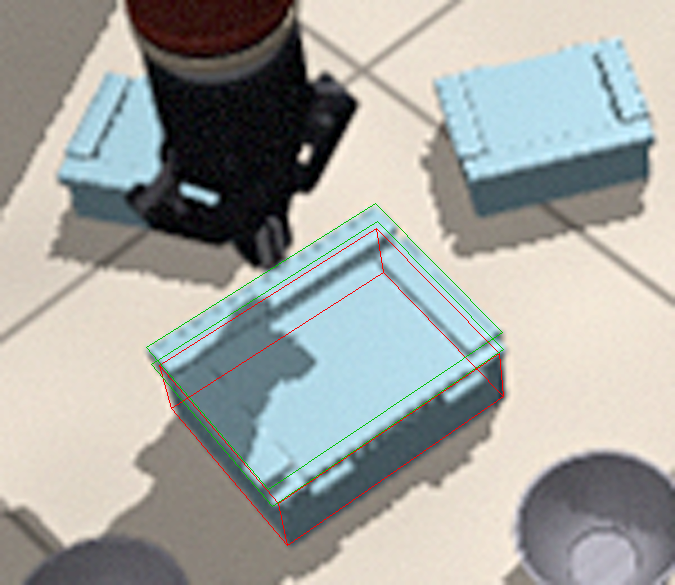

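View pics/wrist4.png

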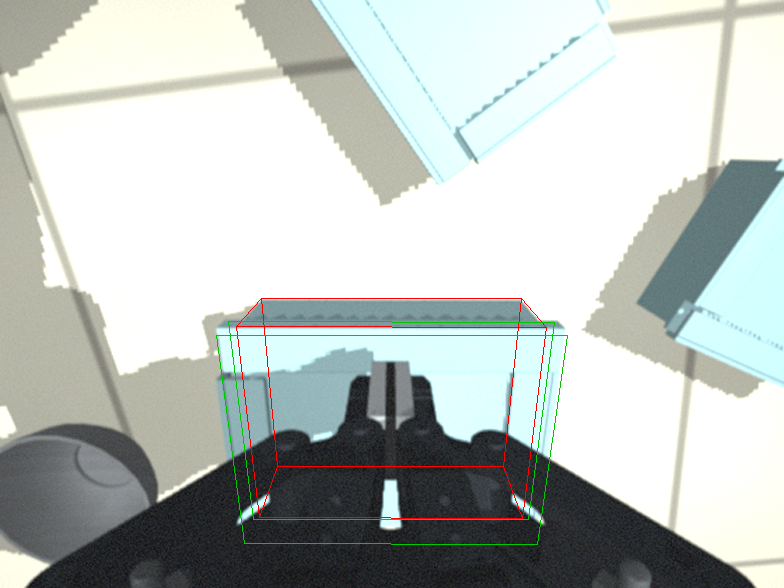

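Request:
drive_tool([
  [0,0,-0.15,0,0,0,-1],
  [0,0,-0.08,0,0,0,-1],
  [0,0,-0.03,0,0,0,-1],
  [-0.005,0,-0.02,0,0,0,-1],
  [0,0,0,0,0,0,-1],
])

```text
time: 9.45
tcp_pos: [0.5021, -0.1202, 0.0638]
ee_rot: [0.056, 0.998, 0.0, -0.0]
wrist_force: [-0.4, 0.8, 1.4]
grip_width: -0.003
```

Request:
drive_tool([
  [0,0,-0.02,0,0,0,-1],
  [-0.005,0,-0.02,0,0,0,-1],
  [-0.005,0,-0.01,0,0,0,-1],
  [0,0,0,0,0,0,-1],
])

```text
time: 9.95
tcp_pos: [0.5021, -0.1204, 0.0596]
ee_rot: [0.056, 0.998, 0.0, 0.001]
wrist_force: [0.4, 3.3, 5.1]
grip_width: 0.002
```

Request:
drive_tool([
  [-0.004,0,-0.01,0,0,0,-1],
  [0,0,0,0,0,0,-1],
])

```text
time: 10.2
tcp_pos: [0.502, -0.1204, 0.0588]
ee_rot: [0.056, 0.998, 0.0, 0.001]
wrist_force: [0.9, 2.6, 5.4]
grip_width: -0.002
```

Request:
drive_tool([
  [-0.004,0,-0.01,0,0,0,-1],
  [0,0,0,0,0,0,-1],
])

```text
time: 10.45
tcp_pos: [0.5021, -0.1204, 0.0586]
ee_rot: [0.056, 0.998, 0.0, 0.002]
wrist_force: [-0.1, 5.5, 11.4]
grip_width: 0.002
```

Request:
drive_tool([
  [-0.004,0,-0.01,0,0,0,-1],
  [0,0,0,0,0,0,-1],
])

```text
time: 10.7
tcp_pos: [0.5021, -0.1205, 0.0585]
ee_rot: [0.056, 0.998, 0.0, 0.002]
wrist_force: [-2.4, 5.0, 15.7]
grip_width: -0.001
```

Request:
drive_tool([
  [0,0,0.05,0,0,0,-1],
  [0,0,0.3,0,0,0,-1],
  [0.19,-0.34,0,0,0,0,-1],
  [0.19,-0.34,0,0,0,0,-1],
  [0,0,0,0,0,0,-1],
  [0,0,0,0,0,0,-1],
])

```text
time: 11.45
tcp_pos: [0.5371, -0.1884, 0.0901]
ee_rot: [0.057, 0.998, 0.0, -0.001]
wrist_force: [0.0, -0.4, -0.6]
grip_width: -0.001
```

```bash
python3 look.py wrist 5 0,420,0,560 1.4 0
```

```text
[ 0.04040811 -0.38847253 -0.59398842] [ 0.5371441  -0.18835539  0.0901418 ]
```

View pics/wrist5.png

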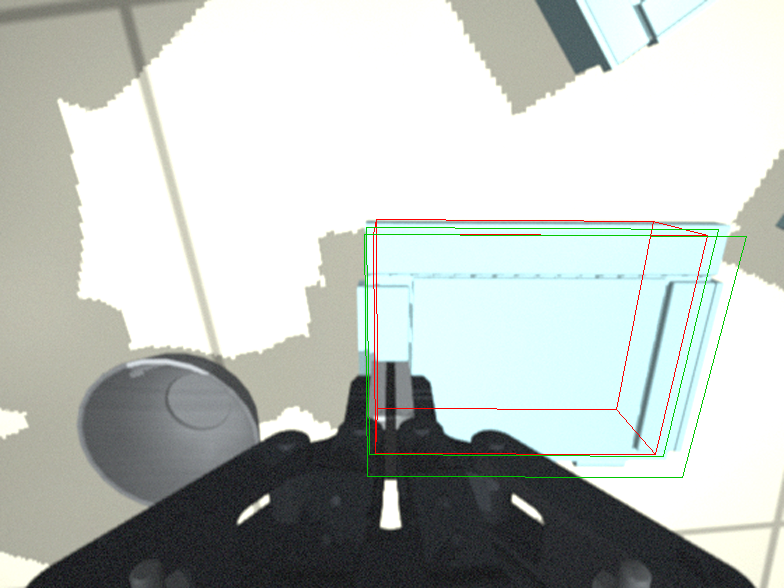

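Request:
drive_tool([
  [0,-0.01,-0.15,0,0,0,-1],
  [0,0,-0.07,0,0,0,-1],
  [0,0,-0.03,0,0,0,-1],
  [-0.005,0,-0.02,0,0,0,-1],
  [0,0,0,0,0,0,-1],
])

```text
time: 12.12
tcp_pos: [0.5371, -0.1892, 0.0639]
ee_rot: [0.056, 0.998, 0.0, -0.0]
wrist_force: [-1.7, 0.9, 1.9]
grip_width: -0.003
```

Request:
drive_tool([
  [0,0,-0.02,0,0,0,-1],
  [-0.005,0,-0.02,0,0,0,-1],
  [-0.005,0,-0.01,0,0,0,-1],
  [0,0,0,0,0,0,-1],
])

```text
time: 12.62
tcp_pos: [0.5372, -0.1894, 0.0597]
ee_rot: [0.057, 0.998, 0.0, 0.001]
wrist_force: [-0.0, 3.0, 5.8]
grip_width: -0.001
```

Request:
drive_tool([
  [-0.004,0,-0.01,0,0,0,-1],
  [0,0,0,0,0,0,-1],
])

```text
time: 12.88
tcp_pos: [0.5371, -0.1894, 0.0589]
ee_rot: [0.057, 0.998, 0.0, 0.001]
wrist_force: [0.6, 3.6, 6.4]
grip_width: 0.001
```

Request:
drive_tool([
  [-0.004,0,-0.01,0,0,0,-1],
  [0,0,0,0,0,0,-1],
])

```text
time: 13.12
tcp_pos: [0.5371, -0.1894, 0.0587]
ee_rot: [0.056, 0.998, 0.0, 0.001]
wrist_force: [-0.5, 4.5, 10.0]
grip_width: 0.001
```

Request:
drive_tool([
  [-0.004,0,-0.01,0,0,0,-1],
  [0,0,0,0,0,0,-1],
])

```text
time: 13.38
tcp_pos: [0.5371, -0.1895, 0.0585]
ee_rot: [0.056, 0.998, 0.0, 0.002]
wrist_force: [-2.1, 6.1, 16.0]
grip_width: 0.001
```

Request:
drive_tool([
  [0,0,0.05,0,0,0,-1],
  [0,0,0.3,0,0,0,-1],
  [0,0,0.5,0,0,0,-1],
  [-0.5,0,0.4,0,0,0,-1],
  [-0.5,0,0.4,0,0,0,-1],
  [0,0,0,0,0,0,-1],
  [0,0,0,0,0,0,-1],
])

```text
time: 14.25
tcp_pos: [0.4377, -0.1899, 0.2187]
ee_rot: [0.057, 0.998, -0.0, 0.0]
wrist_force: [-0.0, -0.4, -0.0]
grip_width: -0.0
```

```bash
python3 look.py scene 6 200,330,130,280 4.5 0;python3 look.py wrist 6 140,420,100,450 2.2 0;python3 look.py top 6 130,270,300,480 4 0
```

```text
[-0.04640548 -0.44898523 -0.01590575] [ 0.43767613 -0.18993858  0.2187451 ]
[-0.41460644  0.35889721  0.31509813] [ 0.43759826 -0.18964683  0.21790042]
[ 0.43076611  0.28389836 -0.59941784] [ 0.43752372 -0.18950055  0.21745319]
```

View pics/scene6.png

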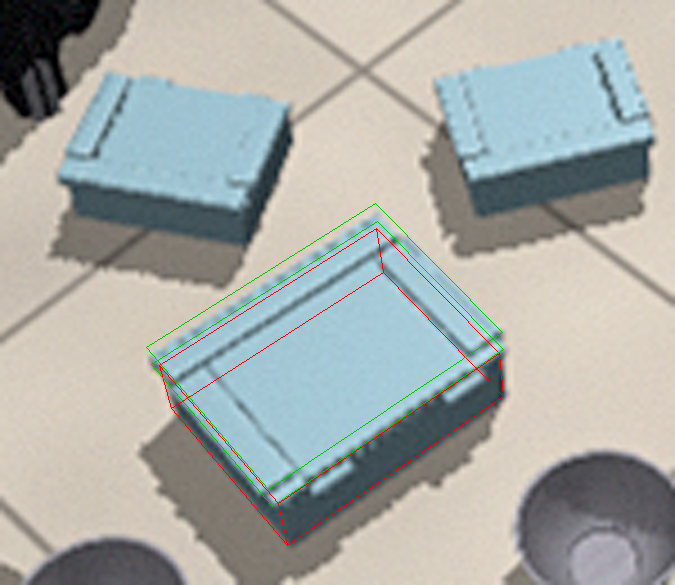

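View pics/wrist6.png

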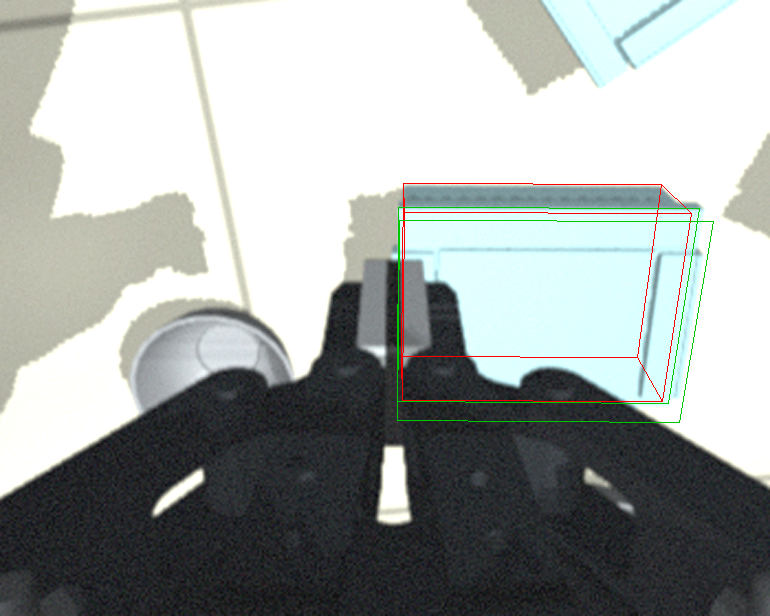

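View pics/top6.png

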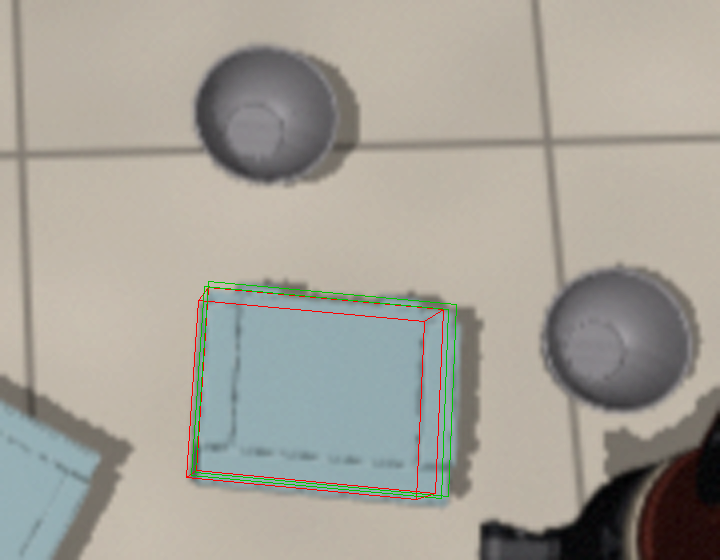

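```bash
python3 -c "
from bench import manip
s=manip.get_state();print(s['time'],s['wrist_force']);print(manip.hand_in())"
```

```text
14.4 [ 0.62231364 -0.3245803  -0.20773858]
the job is handed in; nothing more can be done
None
```

I shut the largest soap box with closed fingertips and handed the job in at 14.4 s, with the gripper clear of everything. No verdict was reported.

- **Lid:** I pushed the middle panel down along the hinge's arc. It bottomed at TCP z 0.0569 m, against 0.057 m predicted.
- **Rim:** I then pressed the left, front and right sections in that order. Each gave way over about 8 mm, then stopped hard at TCP z 0.0585 m. The predicted height was 0.059 m. The push rose to 17.6, 15.7 and 16.0 N.
- **Last pictures:** The lid is flat and all three strips are down. The box still matches its fitted starting outline to within about 2 to 3 mm, so I saw no sign of tipping or shoving. Both katoris look undisturbed. The last pictures were cropped to the box, so I did not look at the pot lid again; the arm had no contact near it.

- **Sideways push:** While pressing the left section, the tool also pushed sideways with about 10 N. The tool shifted only about 0.1 mm, and later pictures showed no shift of the box. I shifted the tool slightly for the other two presses, which cut the sideways push to about 6 N.

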